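Set the calibration dial to the red line

TASK

On the grey setting unit, turn the black dial until its white index mark lines up with the red line on the silver scale ring, by pushing the dial's yellow post sideways gently with a fingertip (no gripping; either direction will do). Once it is set and not before, press the green button on the small grey switch box fully down to register the setting, and let it come up again. Grasp and lift nothing, and leave the switch box, meter, gauge, tools, jar and bottle where they stand.

Things in the scene. Friction and masses are not known exactly. Their poses are not given: they have to be found in the camera images.
- unit: Grey square setting unit, 210 x 210 x 50 mm, fixed to the bench; origin under its centre, z up. The dial's vertical axis passes through its centre. The dial's face is 62 mm, the scale ring's top 56 mm above the bench.
- dial: Black dial, 136 mm across, 12 mm thick, lying flat on the unit. Origin on its vertical turning axis at its underside, 50 mm above the bench; its x axis points to the post and the index mark, z up. It turns endlessly both ways, needs about 3 N sideways at the post, stays where it is left, and starts 0.6 to 3.1 rad away from the red line.
- post_top (a point): Centre of the top of the yellow round post that stands on the dial, 16 mm across, 30 mm tall: 92 mm above the bench, 45 mm from the turning axis.
- index_mark (a point): Outer end of the white index mark (4 mm wide, 54 to 67 mm out) on the dial's face, on the same radius as the post; 69 mm from the turning axis, 63 mm above the bench.
- scale_ring: Silver scale ring around the dial, 192 mm outside diameter, 6 mm thick, clamped and unable to turn, with black lines every 10 degrees and one red line in place of a black one. Origin on the dial's turning axis, 50 mm above the bench; its x axis points from there along the red line.
- red_line (a point): Inner end of the red line (4 mm wide, 71 to 95 mm out), 69 mm from the turning axis, 63 mm above the bench. When the dial is exactly set the index mark point coincides with this point.
- switch_box: Loose grey box, 80 x 80 x 45 mm, 0.7 kg, with the green button in the middle of its top; origin under its centre. It stands to the left or the right of the unit, and must stay there.
- button_top (a point): Centre of the top of the green button, 36 mm across; 58 mm above the bench when up, and it moves with the button.
- set_button (a joint): Travel of the green button (m): 0 up, 0.006 fully down. A spring pushes it back: 2 N at the start, about 5 N fully down.
- meter: Blue test meter, 130 x 90 x 36 mm (knob on it to 43 mm), loose; origin under its centre. It stands on the other side of the unit from the switch box.
- spare_gauge: Loose round gauge lying face up, 82 mm across, 47 mm tall; origin under its centre.
- screwdriver: Loose screwdriver lying on the bench, under 260 mm long and under 40 mm tall, lying along its x axis.
- screw_jar: Loose closed jar, 60 mm across, 70 mm tall; origin under its centre.
- cleaner: Loose closed bottle, 48 mm across, 125 mm tall; origin under its centre.
- brush: Loose brush lying on the bench beyond the unit, under 260 mm long and under 40 mm tall, lying along its x axis.
There are look-alikes about, which are no part of the job. What is shaped like the switch_box but pink or turquoise is not meant.

How it is judged (in metres and radians):
On the way, in this order (a step that is already met when the one before it is completed fails the run):
1. the dial rests with its index mark on the red line (horizontal distance between index_mark and red_line below 0.004 m and angular speed of dial below 0.05 rad/s), for 0.3 s.
2. the green button is pressed fully down with the dial set (value of joint set_button above 0.0045 m and horizontal distance between index_mark and red_line below 0.004 m), for 0.05 s.
At the end, for the whole second after the job is handed in: The index mark lies within 4 mm (3.3 degrees) of the red line at the dial's rim and the dial is still; the green button has been pressed (at least 4.5 of its 6 mm) after that and is up again; the switch box and the six other loose things are within 20 mm of where they stood (all of step 1 and value of joint set_button below 0.0015 m and distance of each of switch_box, meter, spare_gauge, screwdriver, screw_jar, cleaner, brush from where it was at the start of the episode below 0.02 m and linear speed of switch_box below 0.02 m/s); the robot touches nothing.
It fails at once if the button is pressed while the dial is off the red line (value of joint set_button above 0.003 m and horizontal distance between index_mark and red_line above 0.006 m).
It fails at once if the dial or its post is gripped or forced (over 25 N) (contact force between anything else and dial above 25 N).
It fails at once if the switch box is shoved or lifted by more than 20 mm (distance of switch_box from where it was at the start of the episode above 0.02 m).
It fails at once if a bystander is moved or lifted by more than 20 mm (distance of any of meter, spare_gauge, screwdriver, screw_jar, cleaner, brush from where it was at the start of the episode above 0.02 m).
It also fails if it takes over 51 s, if anything falls off the work surface, if the arm or the gripper's body presses on something with over 40 N, if the wrist force passes 120 N, or if a joint passes its speed limit or range.

ROBOT

A 7-joint arm with a two-finger parallel gripper is mounted at the origin on the work surface. World frame = base frame: x ahead of the robot, y to its left, z up, the work surface at z = 0. Lengths are in mm, angles in rad, forces in N, time in s.
With the tool pointing down it reaches from about 400 to 875 mm from the base axis. Payload 4.4 kg.
Tool frame: the origin (TCP) lies at the very end of the fingers, on their centre line; the grasp point (between the pads) lies 19 mm behind it; z points along the fingers, x is the direction in which the jaws open and shut, and the axes are right-handed (so a half turn about z gives the same grasp; the last joint's range is limited). The gripper opens to 85 mm and grips with 20 to 120 N. Pads are 22 mm wide; open, the fingers measure 114 mm over their backs; the gripper's body (76 mm by 85 mm) begins 54 mm behind the grasp point. The pads swing forward as they close: fully open they stand 13 mm farther back than shut.
Start: joints at [1.197, 0.628, 0.038, 1.517, -0.027, 0.996, -0.02], TCP at [196.954, -619.457, 231.313] pointing down, gripper open.
Joint ranges: [-3.06, 3.06], [-0.37, 2.12], [-1.25, 1.32], [0.18, 2.47], [-1.1, 4.24], [0.23, 1.98], [-2.94, 2.94]. Speed limits (rad/s): [2.57, 2.57, 3.14, 3.14, 3.14, 3.14, 3.14].

INTERFACE

Orientations are given as [roll, pitch, yaw] about the fixed x, y, z axes, in that order (R = Rz(yaw) Ry(pitch) Rx(roll)).
In Python, from cell import telemetry, get_image, get_calibration, ctrl gives the robot as it stands. The module is installed in compiled form; this text tells all that it offers.
- The arm moves only by the tool arm_command, never from a script. Its arguments are lists of equal length, an entry for each row: "rot": the turn, a rotation vector about the world's x, y, z in degrees, a list of three; "slide": the shift along the world's x, y, z in mm, a list of three; "gripper": the finger opening in mm, from 0 to 85.4. A call has 1 to 5 rows; each row shifts and turns the pose as measured when the row begins; what a row does not reach is not made up. A row lasts 1/12 s, in which the tool goes at most 41.7 mm and 7.16 degrees, less where a joint would pass 70% of its speed; a pose out of reach is approached as far as the arm can. A call with a gripper value outside its range is refused whole. The fingers move at their own pace and stop on an object; the grip force is fixed at half the most. Time passes only in rows, so rows that do not move let the fingers close. It gives the time, the measured TCP pose, the force and the opening at its end, in the units of the state.
- telemetry.read_state(): the state, without advancing time (a new reading comes with each control period).
- get_image(name): name is "side" or "top"; returns (picture, depth): 420x560x3 uint8, red, green, blue; 420x560 float32, mm along the optical axis (not along the pixel's ray), 0 where there is no reading.
- get_calibration(name): a dict with "fx", "fy", "cx", "cy" (pixels), "xyz" and "attitude" of the camera in the world. Camera axes: x right, y up, looking along -z (the intrinsics and any distortion apply to the point x, -y, -z); pixel columns grow to the right and rows downward; lengths in mm; the calibration is good to about 2 mm. A picture is of the moment at which its call begins. get_calibration takes no time and is no camera call.
- ctrl.finish_job(): hands the job in, once; it reports no verdict.
The state is a dict: "clock": time; "qpos": joint angles; "qd": joint speeds; "tau": joint torques, N m; "eef_pos": TCP position; "tool_rot": TCP orientation; "force": force on the tool from outside, world axes, zero at the start; "torque": the same for the moment, N m; "width": finger opening in mm.
Only numpy, scipy, OpenCV 4.12 (cv2) and the standard library are available. Lean on these libraries where they do the work, as an engineer would, in place of code of your own. Each camera call takes 0.05 s, during which the arm holds its last target.

## Working session

There is one attempt and no reset: what is moved stays moved. The work goes in short steps, Python scripts to look and compute and a tool call to move; the robot and the scene stay as the last step left them, time stands still between calls to the robot, and variables do not carry over. Pictures are saved under pics/ and viewed, and the job is handed in when it is done.

Besides the shell and the picture viewer there is one more tool, called after "Call:" as name(argument=value, ...) on one line, values as JSON. arm_command: Moves the arm, as the interface text tells. Its arguments: {"type":"object","properties":{"rot":{"type":"array"},"slide":{"type":"array"},"gripper":{"type":"array"}},"required":["rot","slide","gripper"]}

```bash
mkdir -p pics; cat > h.py <<'E'
import numpy as np, cv2
from scipy.spatial.transform import Rotation as R
from cell import telemetry,get_image,get_calibration,ctrl
def snap(n,f):
    im,d=get_image(n); cv2.imwrite(f'pics/{f}.png',im[:,:,::-1]); np.savez(f'pics/{f}.npz',im=im,d=d); return im,d
E
python3 - <<'E'
from h import *
for n in ("top","side"):
    print(get_calibration(n)); snap(n,n+"0")
s=telemetry.read_state();print(s)
E
```

```text
{'fx': 523.8639053260641, 'fy': 523.8639053260641, 'cx': 283.7007235633757, 'cy': 205.19139224017596, 'xyz': array([ 319.37252227,   18.49110417, 1885.12109103]), 'attitude': array([ 1.29555942e-01, -1.02300170e-03, -1.55943562e+00])}
{'fx': 424.1848843978907, 'fy': 424.1848843978907, 'cx': 281.7104920181953, 'cy': 203.27156484660122, 'xyz': array([ 507.9663934 , -830.59590621,  990.98536811]), 'attitude': array([ 0.75636614,  0.01992666, -0.06604285])}
{'clock': 0.1, 'qpos': array([ 1.19718371,  0.62925305,  0.0384254 ,  1.51829073, -0.02697739,
        0.99634159, -0.02004233]), 'qd': array([-0.00055623, -0.00118719, -0.00160404, -0.00127653,  0.00091356,
       -0.00137892, -0.00059334]), 'tau': array([ 2.36043408e-03, -5.64540017e+01,  1.23033531e+00, -1.93975550e+01,
        1.12803260e-02,  5.38314504e-03,  3.35891229e-05]), 'eef_pos': array([ 196.78832686, -618.87858266,  230.47383458]), 'tool_rot': array([ 3.14156613e+00,  1.77506589e-03, -1.26299862e+00]), 'force': array([-1.11358272, -0.75498993,  0.10259094]), 'torque': array([ 0.01169872, -0.04674905,  0.03347822]), 'width': 85.63228129714493}
```

```bash
ls .
```

```text
h.py
pics
```

View pics/top0.png

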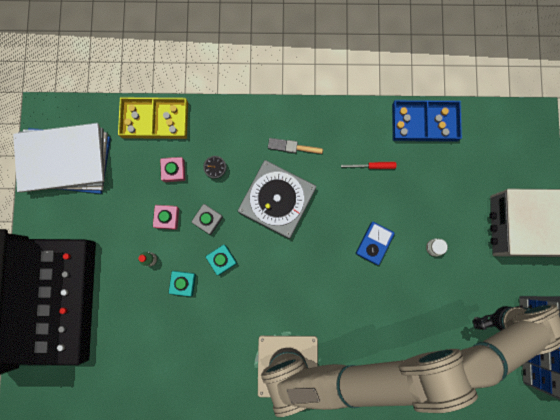

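View pics/side0.png

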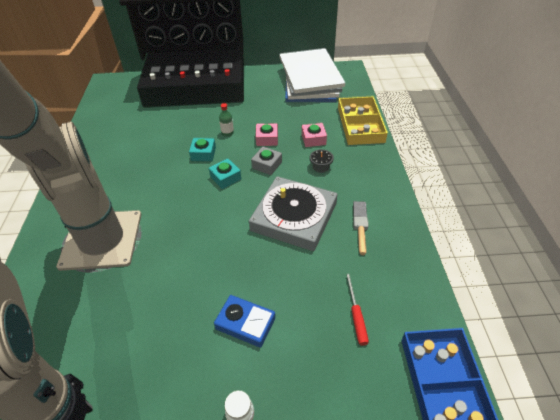

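The top view shows the unit at about (277,198), the post near (267,208), and the red line apparently near (297,212). The grey switch box is at (207,219), left of the unit, and the meter is to the right at (376,243). I'll measure these next.

```bash
cat >> h.py <<'E'
def ray(n,u,v):
    c=get_calibration(n); d=np.array([(u-c['cx'])/c['fx'],-(v-c['cy'])/c['fy'],-1.])
    return c['xyz'],R.from_euler('xyz',c['attitude']).as_matrix()@d
def onz(n,u,v,z):
    o,d=ray(n,u,v); return o+d*(z-o[2])/d[2]
def proj(n,p):
    c=get_calibration(n); q=R.from_euler('xyz',c['attitude']).as_matrix().T@(np.asarray(p,float)-c['xyz'])
    return c['cx']-c['fx']*q[0]/q[2], c['cy']+c['fy']*q[1]/q[2]
def cents(im,lo,hi,box,amin=2):
    h=cv2.cvtColor(im,cv2.COLOR_RGB2HSV); m=cv2.inRange(h,lo,hi); k=np.zeros_like(m); x0,y0,x1,y1=box; k[y0:y1,x0:x1]=m[y0:y1,x0:x1]
    n,_,st,c=cv2.connectedComponentsWithStats(k)
    return [(c[i].round(2),st[i,4]) for i in range(1,n) if st[i,4]>=amin]
E
python3 - <<'E'
from h import *
for n,b in (("top",(235,155,320,240)),("side",(245,175,340,250))):
    im=np.load(f'pics/{n}0.npz')['im']
    x0,y0,x1,y1=b
    cv2.imwrite(f'pics/{n}0c.png',cv2.resize(im[y0:y1,x0:x1,::-1],None,fx=7,fy=7,interpolation=cv2.INTER_CUBIC))
    print(n,'yel',cents(im,(20,120,100),(35,255,255),b),'red1',cents(im,(0,70,60),(10,255,255),b),cents(im,(165,70,60),(180,255,255),b))
    g=(190,200,225,235) if n=="top" else (250,145,285,175)
    print('green',cents(im,(40,120,60),(75,255,255),g,5))
im=np.load('pics/top0.npz')['im'];d=np.load('pics/top0.npz')['d']
for u,v in((277,198),(267,208),(207,219),(215,240),(257,178)): print(u,v,d[v,u],ray("top",u,v)[0]+ray("top",u,v)[1]*d[v,u])
E
```

```text
top yel [(array([267.14, 205.32]), np.int32(22))] red1 [(array([296. , 210.8]), np.int32(5))] [(array([297.5, 212.5]), np.int32(2))]
green [(array([205.67, 218.13]), np.int32(90))]
side yel [(array([282.66, 192.66]), np.int32(38))] red1 [(array([280.14, 222.14]), np.int32(14))] []
green [(array([265.97, 153.56]), np.int32(61))]
277 198 1841.8612 [582.13860469  43.17191126  61.93929041]
267 208 1815.2374 [543.58844805  77.06890474  83.78092993]
207 219 1838.58 [505.7993167  287.94757436  55.41400977]
215 240 1891.6288 [436.31770932 265.97253402  -7.14592076]
257 178 1865.1401 [655.25633533 115.49783953  48.023106  ]
```

View pics/top0c.png

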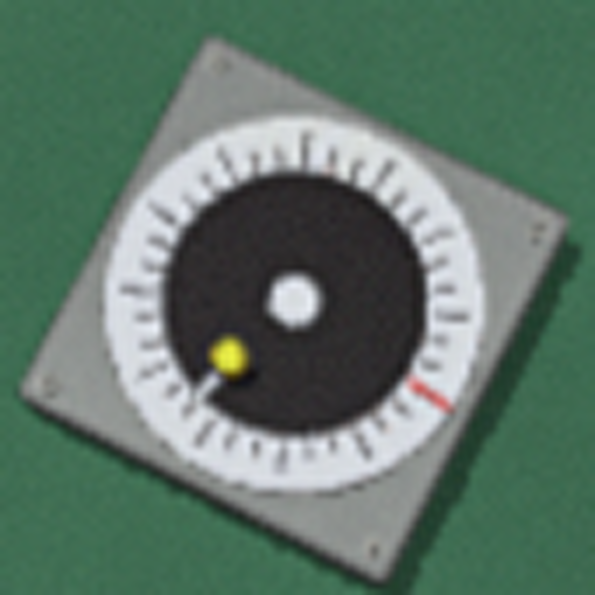

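View pics/side0c.png

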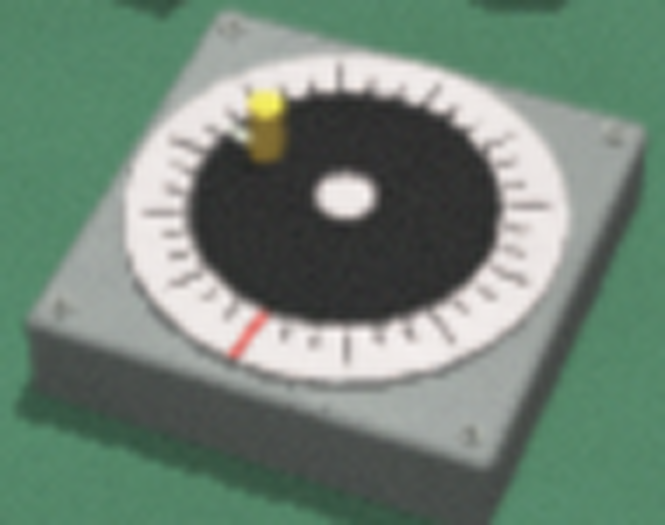

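The post sits lower-left of the hub with the index beside it at crop (205,388). The red line is lower-right at crop (430,395). Now I'll work out the angles and centres from both views.

```bash
cat >> h.py <<'E'
def ring(n,im,box):
    # outer ring ellipse -> plane z=56 -> circle
    x0,y0,x1,y1=box
    g=im[y0:y1,x0:x1].astype(int); 
    big=cv2.resize(im[y0:y1,x0:x1],None,fx=8,fy=8,interpolation=cv2.INTER_CUBIC)
    m=((big.min(2)>175)).astype(np.uint8)
    m=cv2.morphologyEx(m,cv2.MORPH_CLOSE,np.ones((17,17)))
    cs,_=cv2.findContours(m,cv2.RETR_EXTERNAL,cv2.CHAIN_APPROX_NONE); c=max(cs,key=cv2.contourArea)
    c=cv2.convexHull(c)[:,0]
    P=np.array([onz(n,(a+.5)/8-.5+x0,(b+.5)/8-.5+y0,56)[:2] for a,b in c])
    A=np.c_[2*P,np.ones(len(P))]; s=np.linalg.lstsq(A,(P**2).sum(1),rcond=None)[0]
    return s[:2],np.sqrt(s[2]+s[:2]@s[:2])
B={"top":(235,155,320,240),"side":(245,175,340,250)}
E
cat > m0.py <<'E'
from h import *
import sys
t=sys.argv[1]
for n in sys.argv[2:]:
    b=B[n]
    im=np.load(f'pics/{n}{t}.npz')['im']; x0,y0,x1,y1=b
    c,r=ring(n,im,b); print(n,'centre',c,r)
    w=im.astype(float)
    # weighted red centroid
    red=w[...,0]-w[...,1:].mean(2); red[:y0]=0;red[y1:]=0;red[:,:x0]=0;red[:,x1:]=0
    red[cv2.inRange(cv2.cvtColor(im,cv2.COLOR_RGB2HSV),(18,80,50),(40,255,255))>0]=0; red[red<30]=0
    v,u=np.mgrid[:420,:560]; ru,rv=(red*u).sum()/red.sum(),(red*v).sum()/red.sum()
    P=onz(n,ru,rv,56.3)[:2]; q=P-c; print(' red',ru,rv,P,'r',np.hypot(*q),'ang',np.degrees(np.arctan2(q[1],q[0])))
    ys=cents(im,(22,130,170),(34,255,255),b)
    for (uv,a) in ys:
        P=onz(n,*uv,92)[:2]; q=P-c; print(' post',uv,a,P,'r',np.hypot(*q),'ang',np.degrees(np.arctan2(q[1],q[0])))
E
python3 m0.py 0 top side
python3 - <<'E'
from h import *
for n,b,uv in (("top",B["top"],(207,388)),("side",B["side"],(240,132))):
    P=onz(n,(uv[0]+.5)/7-.5+b[0],(uv[1]+.5)/7-.5+b[1],62); print('idx',P)
for n,uv in (("top",(205.67,218.13)),("side",(265.97,153.56))): print('btn',onz(n,*uv,57))
E
```

```text
top centre [583.85813472  44.93874426] 95.52111022600856
 red 295.8429164196799 210.88026081802016 [537.97065489 -23.58671822] r 82.47059969004698 ang -123.80789834019744
 post [267.25 205.67] 12 [550.67820371  76.06432919] r 45.4940639936161 ang 136.82978613931013
side centre [583.7511618   44.62452126] 97.22686821663872
 red 280.0308806709874 222.3084254670225 [537.70446272 -24.69921315] r 83.22306560948816 ang -123.59318764881611
 post [282.36 189.91] 11 [551.66618257  72.04203138] r 42.20385946527244 ang 139.4851871136366
idx [539.12052521  87.68180287  62.        ]
idx [541.34359817  87.77181784  62.        ]
btn [508.65003633 292.47062187  57.        ]
btn [509.46318786 287.13857072  57.        ]
```

Both views agree within about 2 mm:
- Dial centre is about (583.8, 44.8).
- The red line is at −123.7°.
- The post is at about 137°, with radius about 45 as it should be.
- The button is at about (509, 290).

The dial needs about +99° (counter-clockwise from above). I'll close the fingers and travel at height to the rear side of the post, at about (575,102).

Call:
arm_command(rot=[[0,0,1.5],[0,0,1.5],[0,0,1.5],[0,0,1.5],[0,0,1.5]], slide=[[18,34,0],[18,34,0],[18,34,0],[18,34,0],[18,34,0]], gripper=[0,0,0,0,0])

```text
clock: 0.52
eef_pos: [279.7, -450.4, 227.1]
tool_rot: [3.134, 0.0, -1.144]
force: [0.9, -0.0, -0.8]
width: 25.5
```

Call:
arm_command(rot=[[0,0,1.5],[0,0,1.5],[0,0,1.5],[0,0,1.5],[0,0,1.5]], slide=[[18,34,0],[18,34,0],[18,34,0],[18,34,0],[18,34,0]], gripper=[0,0,0,0,0])

```text
clock: 0.93
eef_pos: [371.0, -270.8, 226.2]
tool_rot: [3.134, 0.002, -1.008]
force: [1.2, -1.7, -0.9]
width: 0.2
```

Call:
arm_command(rot=[[0,0,1.5],[0,0,1.5],[0,0,1.5],[0,0,1.5],[0,0,1.5]], slide=[[18,34,0],[18,34,0],[18,34,0],[18,34,0],[18,34,0]], gripper=[0,0,0,0,0])

```text
clock: 1.35
eef_pos: [462.4, -91.4, 225.9]
tool_rot: [3.132, 0.003, -0.871]
force: [1.1, -0.9, -0.1]
width: 0.1
```

Call:
arm_command(rot=[[0,0,1.5],[0,0,1.5],[0,0,1.5],[0,0,1.5],[0,0,1.5]], slide=[[14,34,0],[14,34,0],[14,34,0],[14,34,0],[14,34,0]], gripper=[0,0,0,0,0])

```text
clock: 1.77
eef_pos: [534.3, 88.0, 225.1]
tool_rot: [3.131, 0.004, -0.733]
force: [0.8, -1.3, 0.8]
width: 0.2
```

Call:
arm_command(rot=[[0,0,0],[0,0,0],[0,0,0],[0,0,0],[0,0,0]], slide=[[20,8,0],[20,8,0],[2,0,-30],[0,0,-30],[0,0,-30]], gripper=[0,0,0,0,0])

```text
clock: 2.18
eef_pos: [585.0, 121.9, 137.8]
tool_rot: [-3.132, -0.001, -0.714]
force: [0.6, -0.3, -0.7]
width: 0.1
```

```bash
python3 - <<'E'
from h import *
print(telemetry.read_state()['eef_pos'],telemetry.read_state()['qpos'])
im,_=snap("side","side1"); cv2.imwrite('pics/side1c.png',cv2.resize(im[120:260,200:380,::-1],None,fx=4,fy=4,interpolation=cv2.INTER_CUBIC))
E
```

```text
[584.97203828 121.93966148 137.84654883] [-0.14607507  0.66688186 -0.16435629  1.76262275  0.14803403  0.71548329
 -1.10072555]
```

View pics/side1c.png

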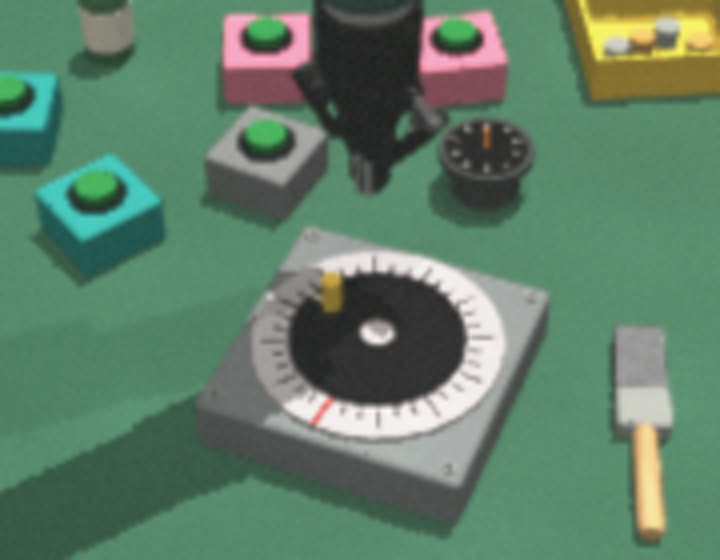

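The fingers are closed just above the unit's left-rear edge (TCP at crop (370,185)), clear of the post at (332,292) and of the box and gauge. I'll descend and close in.

Call:
arm_command(rot=[[0,0,0],[0,0,0],[0,0,0],[0,0,0],[0,0,0]], slide=[[-3,-6,-15],[-3,-6,-18],[-2,-4,-15],[0,0,-10],[0,0,0]], gripper=[0,0,0,0,0])

```text
clock: 2.65
eef_pos: [568.9, 103.5, 69.2]
tool_rot: [3.134, 0.011, -0.713]
force: [0.1, 0.0, -1.0]
width: -0.6
```

Call:
arm_command(rot=[[0,0,0],[0,0,0],[0,0,0],[0,0,0],[0,0,0]], slide=[[-1,-4,0],[-1,-4,0],[-2,-3,0],[-2,-2,0],[-2,-2,0]], gripper=[0,0,0,0,0])

```text
clock: 3.07
eef_pos: [563.5, 89.2, 72.9]
tool_rot: [3.14, 0.008, -0.712]
force: [1.4, 3.6, -2.2]
width: 0.0
```

Light contact is made (about 4 N) at 18–19 mm behind the post, as expected. Next are the arc increments.

```bash
python3 - <<'E'
from h import *
c=np.array([583.8,44.8])
for t in range(135,240,5):
    a=np.radians(t);print(t,(c+45*np.array([np.cos(a),np.sin(a)])-18.5*np.array([-np.sin(a),np.cos(a)])).round(1), 'yaw',round(np.radians(t-180),3))
E
```

```text
135 [565.1  89.7] yaw -0.785
140 [561.2  87.9] yaw -0.698
145 [557.5  85.8] yaw -0.611
150 [554.1  83.3] yaw -0.524
155 [550.8  80.6] yaw -0.436
160 [547.8  77.6] yaw -0.349
165 [545.1  74.3] yaw -0.262
170 [542.7  70.8] yaw -0.175
175 [540.6  67.2] yaw -0.087
180 [538.8  63.3] yaw 0.0
185 [537.4  59.3] yaw 0.087
190 [536.3  55.2] yaw 0.175
195 [535.5  51. ] yaw 0.262
200 [535.2  46.8] yaw 0.349
205 [535.2  42.5] yaw 0.436
210 [535.6  38.3] yaw 0.524
215 [536.3  34.1] yaw 0.611
220 [537.4  30. ] yaw 0.698
225 [538.9  26.1] yaw 0.785
230 [540.7  22.2] yaw 0.873
235 [542.8  18.5] yaw 0.96
```

Call:
arm_command(rot=[[0,0,4],[0,0,4],[0,0,4],[0,0,4],[0,0,4]], slide=[[-3,-2,0],[-3,-2,0],[-3,-2,0],[-3,-2.5,0],[-3,-3,0]], gripper=[0,0,0,0,0])

```text
clock: 3.48
eef_pos: [553.6, 84.5, 76.6]
tool_rot: [-3.126, -0.001, -0.345]
force: [1.1, 4.1, -2.7]
width: 0.5
```

Call:
arm_command(rot=[[0,0,2],[0,0,2],[0,0,2],[0,0,3],[0,0,3]], slide=[[-3,-4,-2],[-3,-4,-2],[-3,-4,-2],[-3,-4,-2],[-3,-4,-2]], gripper=[0,0,0,0,0])

```text
clock: 3.9
eef_pos: [544.1, 74.1, 72.6]
tool_rot: [-3.109, -0.016, -0.118]
force: [-0.8, 2.9, 2.7]
width: -0.3
```

Call:
arm_command(rot=[[-0.4,0.2,3],[-0.4,0.2,3],[-0.4,0.2,3],[-0.4,0.2,3],[-0.4,0.2,3]], slide=[[-2,-5,-1],[-2,-5,-1],[-2,-5,-1],[-1.5,-5,-1],[-1,-5,-1]], gripper=[0,0,0,0,0])

```text
clock: 4.32
eef_pos: [536.7, 57.0, 72.2]
tool_rot: [-3.133, -0.007, 0.164]
force: [-1.7, 3.0, 1.9]
width: 0.3
```

At about 188° of arc, the yaw is in step. Continuing.

Call:
arm_command(rot=[[0,0,3.5],[0,0,3.5],[0,0,3.5],[0,0,3.5],[0,0,3.5]], slide=[[-0.5,-5,-1],[0,-5,-1],[0,-5,-1],[0,-5,-1],[0.5,-5,-1]], gripper=[0,0,0,0,0])

```text
clock: 4.73
eef_pos: [535.7, 39.5, 71.5]
tool_rot: [-3.127, -0.014, 0.492]
force: [-1.8, 2.9, 3.0]
width: -0.5
```

Call:
arm_command(rot=[[0,0,3],[0,0,3],[0,0,3],[0,0,3],[0,0,0]], slide=[[1,-4,0],[1,-4,0],[1,-3.5,0],[1,-2,0],[0,0,0]], gripper=[0,0,0,0,0])

```text
clock: 5.15
eef_pos: [537.3, 28.9, 73.2]
tool_rot: [-3.122, -0.016, 0.717]
force: [0.5, -0.5, 0.5]
width: -0.1
```

```bash
cat > look.py <<'E'
from h import *
import sys
t=sys.argv[1]
for n in sys.argv[2:]:
    im,_=snap(n,n+t); b=B[n]; x0,y0,x1,y1=b
    cv2.imwrite(f'pics/{n}{t}c.png',cv2.resize(im[y0:y1,x0:x1,::-1],None,fx=7,fy=7,interpolation=cv2.INTER_CUBIC))
print(telemetry.read_state()['eef_pos'])
E
python3 look.py 2 side top; python3 m0.py 2 side top
```

```text
[537.43987317  28.84053183  73.3445294 ]
side centre [587.08582149  42.14291334] 94.9763017552398
 red 279.9493299832496 222.35845896147404 [537.45596397 -24.87097499] r 83.39055094602067 ang -126.52330131193213
 post [283.67 204.25] 12 [551.50141884  12.76478501] r 46.14460029798386 ang -140.45725900984817
top centre [584.11517777  45.10654365] 95.32791278085551
 red 288.00205761316874 196.0082304526749 [590.49782604   4.52164928] r 41.08371756827439 ang -81.06249105805962
```

View pics/side2c.png

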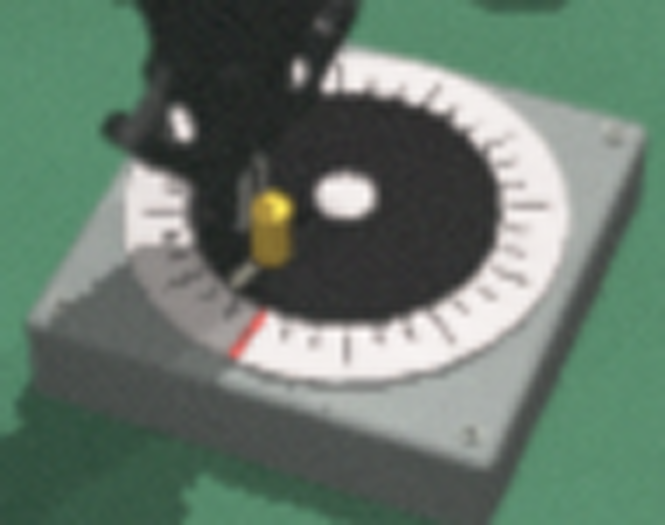

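View pics/top2c.png

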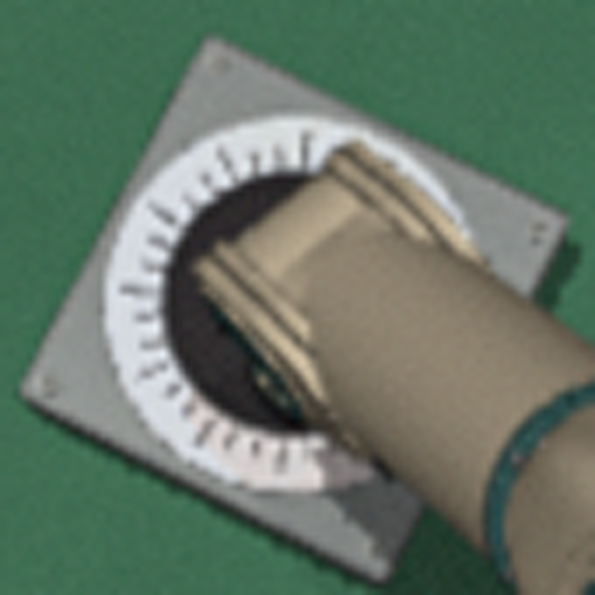

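The side view shows the index at about crop (247,274), one tick or so short of the red line at (263,315)–(235,355). The top view is blocked by the arm. I'll measure the index from the side picture.

```bash
cat > idx.py <<'E'
from h import *
import sys
c=np.array([583.8,44.8]); b=B['side']
# light, low-saturation pixels with radius 55..66 at z=62 on the dial; also outer ticks shown by polar unwrap
t=sys.argv[1]; n=sys.argv[2] if len(sys.argv)>2 else 'side'
im=np.load(f'pics/{n}{t}.npz')['im']
def samp(z,r0,r1,lo,hi,step=.5):
    th=np.arange(lo,hi,step); rs=np.arange(r0,r1,1.)
    mu=np.zeros((len(rs),len(th)),np.float32); mv=mu.copy()
    for i,r in enumerate(rs):
        for j,a in enumerate(np.radians(th)):
            mu[i,j],mv[i,j]=proj(n,(c[0]+r*np.cos(a),c[1]+r*np.sin(a),z))
    return th,cv2.remap(im,mu,mv,cv2.INTER_LINEAR).astype(float)
lo,hi=float(sys.argv[3]),float(sys.argv[4])
th,I=samp(62,58,65,lo,hi); g=I.min(2).mean(0); g2=np.clip(g-np.median(g)-15,0,None); print('index',(g2*th).sum()/g2.sum(),g2.max())
print(np.c_[th,g][::4].round(0).tolist())
th,I=samp(56.2,74,92,lo,hi); g=(I[...,0]-I[...,1:].mean(2)).mean(0); g=np.clip(g-np.median(g)-8,0,None); print('red',(g*th).sum()/g.sum(),g.max())
E
python3 idx.py 2 side 205 255; python3 idx.py 0 side 225 247 ; python3 idx.py 0 top 225 247|grep red;python3 idx.py 0 top 115 160;python3 idx.py 0 side 115 160
```

```text
index 221.38725657669968 42.42857142857143
[[205.0, 36.0], [207.0, 36.0], [209.0, 37.0], [211.0, 35.0], [213.0, 36.0], [215.0, 44.0], [217.0, 62.0], [219.0, 86.0], [221.0, 105.0], [223.0, 96.0], [225.0, 70.0], [227.0, 51.0], [229.0, 44.0], [231.0, 43.0], [233.0, 45.0], [235.0, 47.0], [237.0, 48.0], [239.0, 47.0], [241.0, 48.0], [243.0, 50.0], [245.0, 51.0], [247.0, 50.0], [249.0, 51.0], [251.0, 50.0], [253.0, 49.0]]
red 236.29029155699533 69.20833333333333
index nan 0.0
[[225.0, 48.0], [227.0, 48.0], [229.0, 49.0], [231.0, 48.0], [233.0, 47.0], [235.0, 48.0], [237.0, 50.0], [239.0, 49.0], [241.0, 48.0], [243.0, 48.0], [245.0, 49.0]]
red 236.30409049206744 76.95833333333333
index 135.2546392827356 110.0
[[115.0, 46.0], [117.0, 49.0], [119.0, 48.0], [121.0, 46.0], [123.0, 45.0], [125.0, 44.0], [127.0, 42.0], [129.0, 56.0], [131.0, 87.0], [133.0, 136.0], [135.0, 169.0], [137.0, 151.0], [139.0, 99.0], [141.0, 60.0], [143.0, 45.0], [145.0, 42.0], [147.0, 44.0], [149.0, 43.0], [151.0, 44.0], [153.0, 43.0], [155.0, 44.0], [157.0, 45.0], [159.0, 45.0]]
index 135.18581729179067 84.35714285714
[... 1335 characters left out ...]
g2=np.clip(g-np.median(g)-15,0,None); print('index',(g2*th).sum()/g2.sum(),g2.max())
Traceback (most recent call last):
  File "idx.py", line 17, in <module>
    th,I=samp(56.2,74,92,lo,hi); g=(I[...,0]-I[...,1:].mean(2)).mean(0); g=np.clip(g-np.median(g)-8,0,None); print('red',(g*th).sum()/g.sum(),g.max())
         ~~~~^^^^^^^^^^^^^^^^^^
  File "idx.py", line 12, in samp
    mu[i,j],mv[i,j]=proj(n,(c[0]+r*np.cos(a),c[1]+r*np.sin(a),z))
                    ~~~~^^^^^^^^^^^^^^^^^^^^^^^^^^^^^^^^^^^^^^^^^
  File "h.py", line 12, in proj
    c=get_calibration(n); q=R.from_euler('xyz',c['attitude']).as_matrix().T@(np.asarray(p,float)-c['xyz'])
ValueError: time passes only in moves, steps and waits
```

Both views agree: index now 221.4°, red line 236.3°, so 15° remain. I'll go in smaller steps, and cache the calibration in my helper.

Call:
arm_command(rot=[[0,0,3],[0,0,3],[0,0,3],[0,0,2],[0,0,0]], slide=[[1,-3,0],[1,-3,-1],[1,-2.5,0],[1,-2,-1],[0,0,0]], gripper=[0,0,0,0,0])

```text
clock: 5.67
eef_pos: [539.8, 21.7, 72.8]
tool_rot: [-3.121, -0.017, 0.911]
force: [0.5, 0.2, -0.7]
width: -0.0
```

```bash
sed -i 's/^from cell import.*/from cell import telemetry,get_image,ctrl\nimport cell,functools\nget_calibration=functools.lru_cache(None)(cell.get_calibration)/' h.py
python3 look.py 3 side; python3 idx.py 3 side 205 255
```

```text
[539.89843301  21.7191244   72.9005458 ]
index 230.34492481203006 42.42857142857142
[[205.0, 37.0], [207.0, 36.0], [209.0, 37.0], [211.0, 37.0], [213.0, 38.0], [215.0, 38.0], [217.0, 38.0], [219.0, 37.0], [221.0, 36.0], [223.0, 40.0], [225.0, 52.0], [227.0, 76.0], [229.0, 101.0], [231.0, 104.0], [233.0, 86.0], [235.0, 62.0], [237.0, 50.0], [239.0, 48.0], [241.0, 48.0], [243.0, 47.0], [245.0, 48.0], [247.0, 49.0], [249.0, 50.0], [251.0, 51.0], [253.0, 50.0]]
red 236.35716252969326 49.986111111111114
```

View pics/side3c.png

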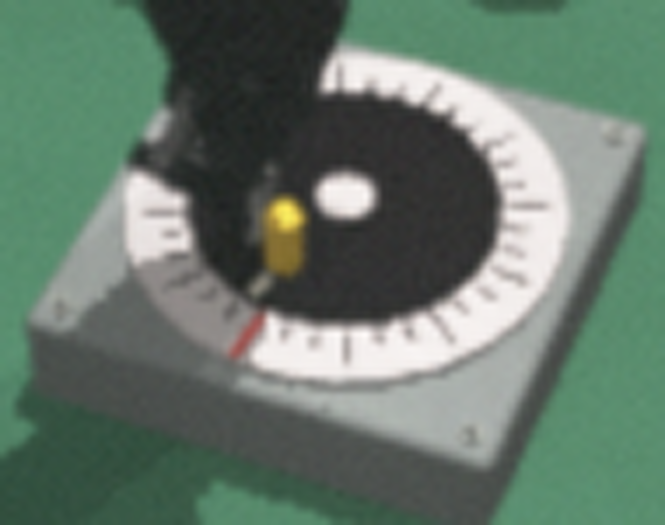

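The index is now at crop (260,285), 230.3°; 6° are left.

Call:
arm_command(rot=[[0,0,2],[0,0,2],[0,0,1],[0,0,0]], slide=[[1.5,-2.5,0],[1.5,-2.5,-1],[0.5,-1.5,0],[0,0,0]], gripper=[0,0,0,0])

```text
clock: 6.05
eef_pos: [542.2, 17.4, 72.5]
tool_rot: [-3.12, -0.018, 0.997]
force: [0.4, 0.1, -0.7]
width: -0.1
```

```bash
python3 look.py 4 side; python3 idx.py 4 side 205 255 | grep -v '\['
```

```text
[542.27517344  17.305037    72.5350899 ]
index 236.2080783353733 43.85714285714286
red 236.41077236568833 44.236111111111114
```

View pics/side4c.png

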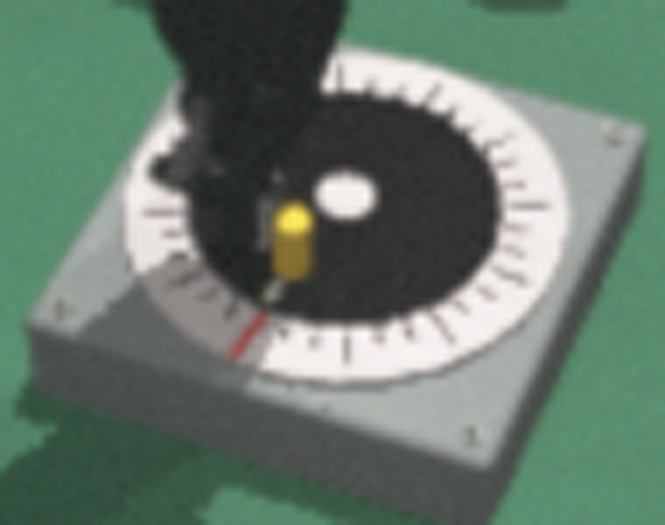

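The index at (272,290) now runs straight into the red line (236.2° against 236.4°). I'll back off tangentially, rise, and check with both cameras.

Call:
arm_command(rot=[[0,0,0],[0,0,0],[0,0,0],[0,0,0],[0,0,0]], slide=[[-5,3.3,0],[-5,3.3,0],[-5,6,10],[-2,10,30],[0,30,30]], gripper=[0,0,0,0,0])

```text
clock: 6.52
eef_pos: [519.3, 62.6, 139.8]
tool_rot: [-3.116, -0.003, 0.983]
force: [0.5, -0.2, -0.1]
width: -0.0
```

Call:
arm_command(rot=[[0,0,0],[0,0,0],[0,0,0],[0,0,0],[0,0,0]], slide=[[0,35,10],[0,40,0],[0,40,0],[0,40,0],[0,20,0]], gripper=[0,0,0,0,0])

```text
clock: 6.93
eef_pos: [519.5, 247.9, 162.1]
tool_rot: [-3.126, -0.014, 0.977]
force: [0.2, 0.3, 0.1]
width: 0.0
```

```bash
python3 look.py 5 side top; python3 idx.py 5 side 205 255 | grep -v '\[';  python3 idx.py 5 top 205 255 | grep -v '\['
```

```text
[519.11610176 248.09140344 162.01549916]
index 236.05352881009202 72.28571428571428
red 236.4026371061843 77.3611111111111
index 236.03131578947367 90.85714285714286
red 236.3085996282199 76.83333333333333
```

View pics/side5.png

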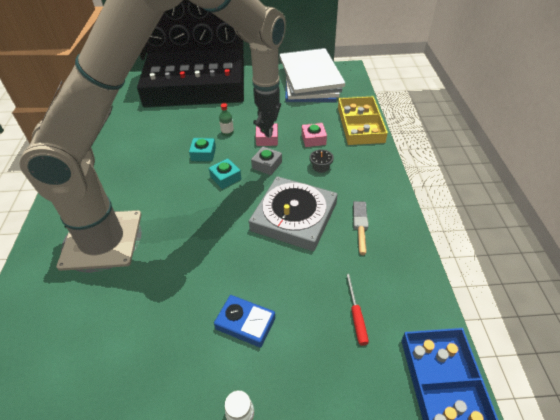

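View pics/top5c.png

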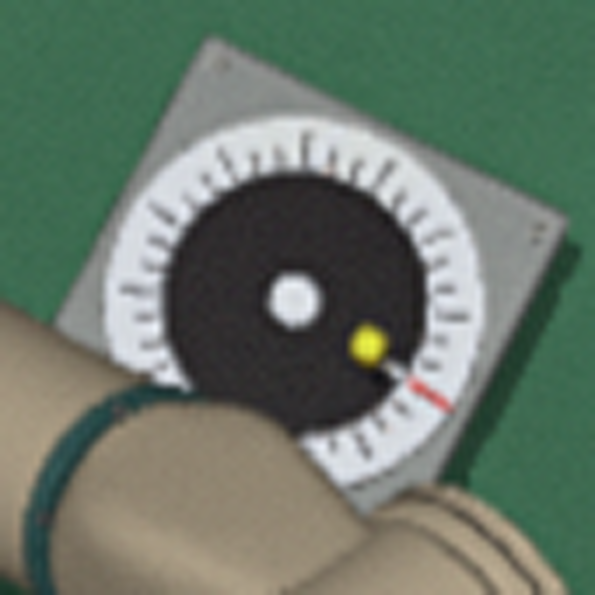

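Both cameras show the dial set within 0.4° with the arm clear: index at crop (395,370), red line from (408,380). The button lies at about (509,290), so I'll move above it.

Call:
arm_command(rot=[[0,0,0],[0,0,0],[0,0,0],[0,0,0],[0,0,0]], slide=[[-3,20,0],[-3,12,-10],[-2,6,-20],[0,0,-20],[0,0,0]], gripper=[0,0,0,0,0])

```text
clock: 7.45
eef_pos: [509.9, 285.8, 114.5]
tool_rot: [-3.132, -0.014, 0.979]
force: [-1.3, -1.3, 0.3]
width: 0.2
```

```bash
python3 - <<'E'
from h import *
im,_=snap("side","side6"); cv2.imwrite('pics/side6c.png',cv2.resize(im[100:200,200:330,::-1],None,fx=6,fy=6,interpolation=cv2.INTER_CUBIC))
print(proj('side',telemetry.read_state()['eef_pos']))
E
```

```text
(np.float64(265.45314858528536), np.float64(139.82698175286546))
```

View pics/side6c.png

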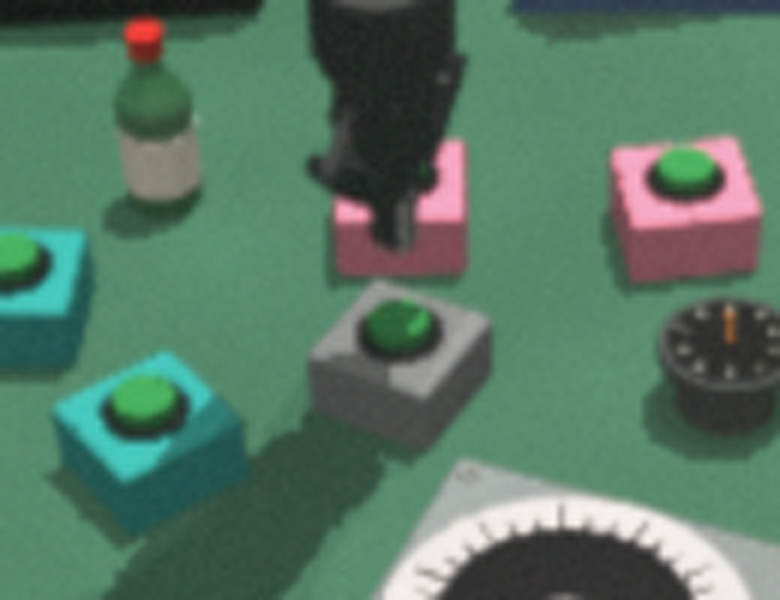

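The fingertip at (393,250) is above the grey box's green button at (398,325). Descending.

Call:
arm_command(rot=[[0,0,0],[0,0,0],[0,0,0],[0,0,0],[0,0,0]], slide=[[0,1,-16],[0,1,-14],[0,1,-8],[0,0,-4],[0,0,0]], gripper=[0,0,0,0,0])

```text
clock: 7.92
eef_pos: [513.3, 287.7, 77.2]
tool_rot: [-3.137, -0.02, 0.975]
force: [0.5, -0.4, 0.1]
width: 0.1
```

Call:
arm_command(rot=[[0,0,0],[0,0,0],[0,0,0],[0,0,0],[0,0,0]], slide=[[-1,1,-5],[-1,1,-5],[-1,0,-4],[0,0,-3],[0,0,0]], gripper=[0,0,0,0,0])

```text
clock: 8.33
eef_pos: [511.1, 290.1, 60.3]
tool_rot: [-3.139, -0.023, 0.973]
force: [0.6, 1.1, -0.3]
width: 0.1
```

Call:
arm_command(rot=[[0,0,0],[0,0,0],[0,0,0],[0,0,0],[0,0,0]], slide=[[0,0,-2],[0,0,-2],[0,0,-2],[0,0,-2],[0,0,0]], gripper=[0,0,0,0,0])

```text
clock: 8.75
eef_pos: [511.2, 290.4, 52.7]
tool_rot: [-3.139, -0.023, 0.974]
force: [-1.3, -0.8, 4.2]
width: -0.1
```

The spring force of 4.2 N fits about 5 mm of travel. I'll go on to the stop.

Call:
arm_command(rot=[[0,0,0],[0,0,0],[0,0,0]], slide=[[0,0,-1.5],[0,0,-1.5],[0,0,-1]], gripper=[0,0,0])

```text
clock: 9.0
eef_pos: [511.3, 290.4, 52.1]
tool_rot: [3.141, -0.023, 0.973]
force: [-2.4, -2.1, 8.1]
width: 0.1
```

Motion stopped at z=52.1 with 8 N, above the 5 N spring force, so the button is fully down. Lifting off.

Call:
arm_command(rot=[[0,0,0],[0,0,0],[0,0,0],[0,0,0],[0,0,0]], slide=[[0,0,4],[0,0,8],[0,0,25],[0,0,35],[0,0,35]], gripper=[0,0,0,0,0])

```text
clock: 9.42
eef_pos: [507.2, 287.4, 156.8]
tool_rot: [-3.136, -0.011, 0.975]
force: [1.1, 0.2, -0.4]
width: 0.3
```

Call:
arm_command(rot=[[0,0,0],[0,0,0],[0,0,0],[0,0,0],[0,0,0]], slide=[[0,0,20],[-10,30,0],[-10,30,0],[0,0,0],[0,0,0]], gripper=[0,0,0,0,0])

```text
clock: 9.83
eef_pos: [491.8, 350.7, 188.1]
tool_rot: [-3.142, -0.026, 0.969]
force: [0.3, -0.6, -0.9]
width: -0.1
```

```bash
python3 look.py 7 side top; for n in side top; do python3 idx.py 7 $n 205 255 | grep -v '\['; done
python3 - <<'E'
from h import *
im=np.load('pics/side7.npz')['im']; print(cents(im,(40,120,60),(75,255,255),(250,145,285,175),5)); d0,d1=[np.load(f'pics/side{i}.npz')['d'] for i in (0,7)]
print(d0[150:157,266],d1[150:157,266],telemetry.read_state()['force'])
E
```

```text
[491.59650953 350.51070547 187.82548389]
index 235.9740502035278 72.0
red 236.39849789891582 77.56944444444444
index 236.06195496550825 91.07142857142856
red 236.3069918265814 75.88888888888889
[(array([265.9, 153.6]), np.int32(62))]
[1457.4385 1453.32   1450.5371 1448.5349 1445.2384 1437.7484 1438.4225] [1457.1782 1454.2639 1454.2263 1447.4639 1444.791  1439.8325 1432.0114] [ 0.49567929  0.11852643 -0.26837786]
```

View pics/side7.png

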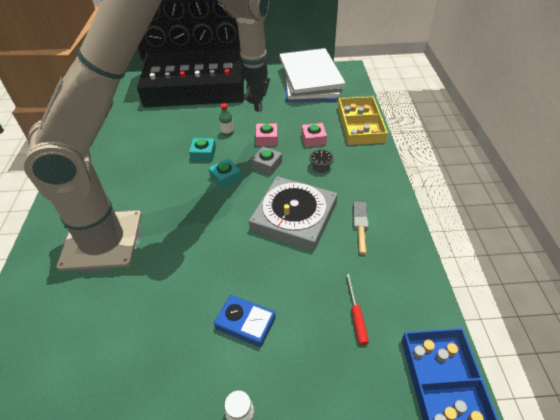

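View pics/top7.png

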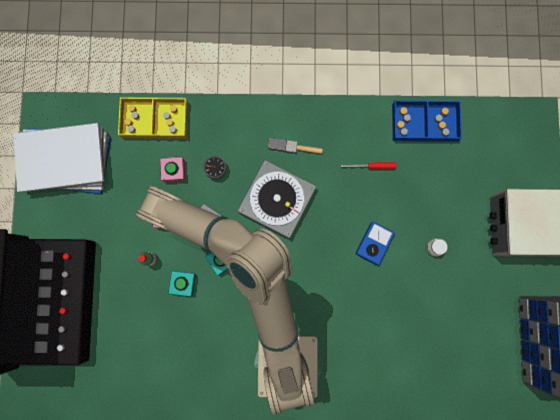

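The dial is on the red line, the button is up at its original pixel (265.9,153.6), nothing else has moved, and the robot is clear. Handing in.

```bash
python3 -c "
from h import *
print(ctrl.finish_job())"
```

```text
the job is handed in; nothing more can be done
None
```

I turned the dial about 101° counter-clockwise by pushing the post with the closed fingertips. Once both cameras showed it set, I pressed the green button, let it come up, and handed the job in at about 10 s of the 51 s allowed.

**Dial:** my last measurements put the index mark at 236.0° (side) and 236.1° (top), with the red line at 236.4° and 236.3°. That is 0.2–0.4° off, or about 0.5 mm at the rim. Contact force read at the end of each move stayed at or below about 5 N.

**Button:** it stopped at z = 52.1 mm with about 8 N on the tool, which is fully down. Afterwards its centre in the side picture was at (265.9, 153.6), against (266.0, 153.6) at the start, so it is up and the switch box has not moved.

**Other loose things:** in the last pictures they look to be where they stood, but I judged that by eye and did not measure them. The arm was clear of everything.

**Disagreements:**
- The side view of the post's top gave its angle about 3° higher than the index mark, and the two views differed by 5 mm in the button's y. I relied on the index mark itself and on the midpoint for the button.
- The first run of my index script stopped with an error for calling the calibration too often. I cached it and the later runs were fine.

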